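Close the store-room tub

TASK

Put the rectangular lid squarely onto the open rectangular tub and press it down until it sits level and fully home on the tub's rim. Leave the round lid and the jar where they are.

Things in the scene. Friction and masses are not known exactly. Their poses are not given: they have to be found in the camera images.
- lid_grip (a point): Rectangular lid lying on the bench: flat white plate 180 x 140 x 8 mm, 0.2 kg, with a straight solid grey grip bar along the middle of its top, 100 mm long, 18 thick, 30 high. The point is the bar's centre: 23 mm above the lid's underside, 15 below the bar's top. x along the bar and the plate's long side, z up. Nothing but friction holds the lid sideways on the tub; either way round is right.
- tub_top (a point): Open white tub fixed to the bench, 160 x 120 mm, 90 high. Point: centre of the mouth at rim height; x along the long side, z up. At the corners (61 mm along x, 41 along y) grey plugs 18 mm wide stand 10 to 15 mm above the rim. They bear the lid's weight; each yields downwards at 3 N (12 N for all four), stays down, and stops level with the rim; then the lid lies on the rim.
- round_lid_knob (a point): A round lid that belongs to something else: flat white plate 130 mm across and 8 mm thick lying on the bench, with a round grey knob 32 mm wide and 30 mm high in the middle. The point is the knob's centre, 23 mm above the lid's underside. To be left alone.
- jar_middle (a point): A closed sauce jar of brown glass, 68 mm wide and 95 mm high, with a red cap, standing beyond the lids. The point is its centre, half-way up. To be left alone.
There are look-alikes about, which are no part of the job. What is shaped like the part that bears lid_grip but black or blue is not meant.

How it is judged:
By the outcome, as a careful person would: the job done as asked, in the order asked, and still so for the second after the job is handed in, with the robot touching nothing.
It also fails if it takes over 48 s, if anything falls off the work surface, if the arm or the gripper's body presses on something with over 40 N, if the wrist force passes 120 N, or if a joint passes its speed limit or range.

ROBOT

A 6-joint arm with a two-finger parallel gripper is mounted at the origin on the work surface. World frame = base frame: x ahead of the robot, y to its left, z up, the work surface at z = 0. Lengths are in mm, angles in rad, forces in N, time in s.
With the tool pointing down it reaches from about 350 to 775 mm from the base axis. Payload 7.3 kg.
Tool frame: the origin (TCP) lies midway between the tips of the shut fingers; the grasp point (between the pads) lies 19 mm behind it; z points along the fingers, y is the line along which they close (so a half turn about z gives the same grasp; the last joint's range is limited). The gripper opens to 92 mm and grips with 3 to 60 N. Pads are 19 mm wide; open, the fingers measure 130 mm over their backs; the gripper's body (75 mm by 190 mm) begins 47 mm behind the grasp point.
Start: joints at [-1.291, 0.342, 1.524, -0, 1.275, -0.146], TCP at [216.876, -478.135, 197.741] pointing down, gripper open.
Joint ranges: [-2.53, 2.53], [-0.77, 2.02], [0.04, 2.7], [-1, 4.14], [0.28, 2.66], [-3.11, 3.11]. Speed limits (rad/s): [2.57, 2.57, 3.14, 3.14, 3.14, 3.14].

INTERFACE

Orientations are given as [roll, pitch, yaw] about the fixed x, y, z axes, in that order (R = Rz(yaw) Ry(pitch) Rx(roll)).
In Python, from plant import get_obs, capture, camera_model, close_job, search_frame, regions_of, pinpoint gives the robot as it stands. The module is installed in compiled form; this text tells all that it offers.
- The arm moves only by the shell command python3 -m pendant 'ROWS'. ROWS is JSON, one flat list of numbers, 7 for each row, row after row: the shift along the tool's x, y, z in units of 30 mm (1.0 is 30 mm), then the turn, a rotation vector about the tool's x, y, z in units of 4 degrees (1.0 is 4 degrees), then the closure, from -1 (fully open) to 1 (shut), so that 0 is half open. In form: [dx, dy, dz, wx, wy, wz, gripper, dx, dy, dz, wx, wy, wz, gripper, ...]. A call has 1 to 12 rows; each row shifts and turns the commanded pose from where the row before left it, along the tool's axes as they then stand; what a row does not reach is not made up. A row lasts 1/10 s, in which the tool goes at most 50 mm and 8.59 degrees, less where a joint would pass 70% of its speed; a pose out of reach is approached as far as the arm can. A call with a number of a shift or a turn outside -1 to 1 is refused whole. A call with a gripper value outside its range is refused whole. The fingers move at their own pace and stop on an object; the grip force is fixed at half the most. Time passes only in rows, so rows that do not move let the fingers close. It gives the time, the measured TCP pose, the force, the opening and the grip force at its end, in the units of the state.
- get_obs(): the state, without advancing time (a new reading comes with each control period).
- capture(name): name is "scene" or "top"; returns the picture (384x512x3 uint8, red, green, blue); there is no depth.
- camera_model(name): a dict with "fov_y" (degrees; the focal length in pixels is half the picture's height over the tangent of half this angle, whatever the lens; pixels are square), "cx", "cy" (the principal point, pixels), "pose" (4x4, takes a point from camera to world coordinates). Camera axes: x right, y up, looking along -z (the intrinsics and any distortion apply to the point x, -y, -z); pixel columns grow to the right and rows downward; lengths in mm; the calibration is good to about 2 mm. A picture is of the moment at which its call begins. camera_model takes no time and is no camera call.
- close_job(): hands the job in; it is judged then, once.
Trained networks look in the newest picture that a camera, given by its name, has taken for a name from the list of things; names that differ only in an ending like _2 or _b are one class to them, and where a whole thing is asked for, a point or a joint stands for the part that bears it (a point fixed in the world has none). Each returns a list of dicts, best first, with "score" (0 to 1); they miss things now and then, are a little off and sometimes report something else, mostly with a low value. They report only what shows in the picture. A call takes as long as a camera call. They do not tell look-alikes from the thing itself.
- search_frame(camera, thing): "location" ([column, row] in pixels, amid what is visible of it).
- regions_of(camera, thing): "pixels" (384x512 bool, what is visible of it) and "location" ([column, row] in pixels, amid what is visible of it).
- pinpoint(camera, thing): "location" ([column, row] in pixels: a listed point, or the origin of a listed thing).
The state is a dict: "time": time; "joint_positions": joint angles; "dq": joint speeds; "tau": joint torques, N m; "tool_pos": TCP position; "tcp_rot": TCP orientation; "contact_force": force on the tool from outside, world axes, zero at the start; "moment": the same for the moment, N m; "grip_width": finger opening in mm; "finger_force": force on a finger pad.
Only numpy, scipy, OpenCV 4.12 (cv2) and the standard library are available. Lean on these libraries where they do the work, as an engineer would, in place of code of your own. Each camera call takes 0.05 s, during which the arm holds its last target. There are 200 camera calls.

## Working session

There is one attempt and no reset: what is moved stays moved. The work goes in short steps, Python scripts to look and compute and a shell command to move; the robot and the scene stay as the last step left them, time stands still between calls to the robot, and variables do not carry over. Pictures are saved under pics/ and viewed, at most 10 in all, crops included, and the job is handed in when it is done.

```bash
mkdir -p pics; python3 - <<'E'
from plant import *
import cv2,numpy as np
ims=[]
for c in("scene","top"):
    im=capture(c);m=camera_model(c);print(c,{k:(np.round(v,3).tolist()) for k,v in m.items()})
    for t in("lid_grip","tub_top","round_lid_knob","jar_middle"):
        print(t,[(np.round(d["location"]).tolist(),round(d["score"],2)) for d in pinpoint(c,t)][:4])
    cv2.imwrite(f"pics/{c}0.png",cv2.resize(im[:,:,::-1],(768,576)))
o=get_obs();print(o["tool_pos"],o["tcp_rot"],o["time"],o["contact_force"])
E
```

```text
scene {'fov_y': 52.038, 'cx': 253.936, 'cy': 190.836, 'pose': [[0.834, -0.438, 0.335, 943.101], [0.551, 0.656, -0.516, -708.998], [0.006, 0.615, 0.788, 1029.871], [0.0, 0.0, 0.0, 1.0]]}
lid_grip [([214.0, 240.0], 0.86), ([151.0, 288.0], 0.85), ([145.0, 210.0], 0.58), ([300.0, 255.0], 0.55)]
tub_top [([297.0, 124.0], 0.9)]
round_lid_knob [([267.0, 183.0], 0.57)]
jar_middle [([343.0, 198.0], 0.74)]
top {'fov_y': 43.794, 'cx': 246.288, 'cy': 184.033, 'pose': [[0.026, 0.998, -0.066, 440.352], [-1.0, 0.026, -0.005, -96.122], [-0.004, 0.066, 0.998, 1402.306], [0.0, 0.0, 0.0, 1.0]]}
lid_grip [([308.0, 192.0], 0.83), ([274.0, 109.0], 0.8), ([384.0, 208.0], 0.7), ([318.0, 277.0], 0.62)]
tub_top [([124.0, 188.0], 0.59)]
round_lid_knob [([220.0, 180.0], 0.78)]
jar_middle [([194.0, 98.0], 0.84)]
[ 216.85903812 -478.1299729   197.72447373] [3.14152145e+00 3.06695736e-05 4.25792491e-01] 0.5 [0.0470528  0.24275512 0.46932048]
```

View pics/scene0.png

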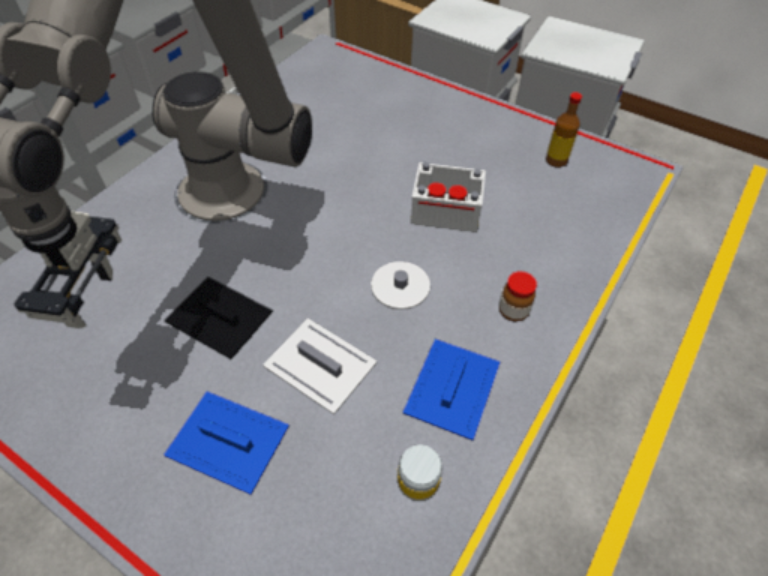

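View pics/top0.png

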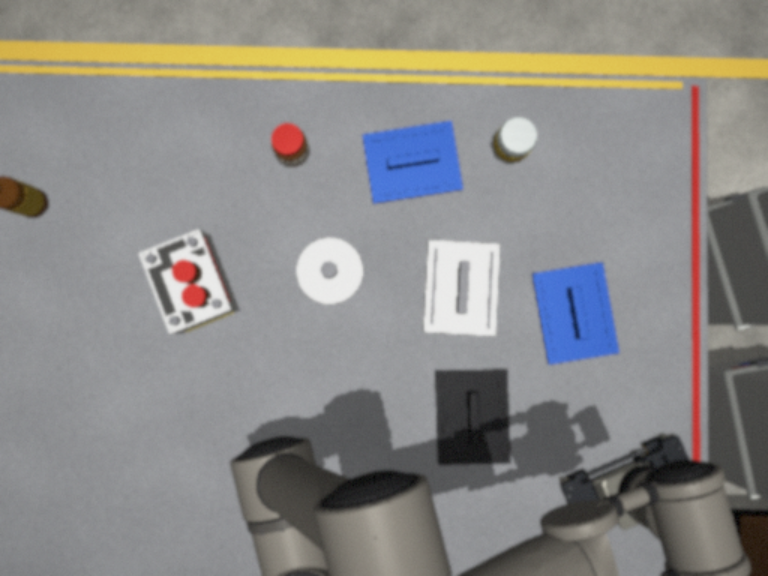

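The scene picture shows the white lid at (214,240) and the tub at (297,124). In the top picture the lid is at (308,192) and the tub at (124,188). Blue and black lids are decoys. Next I triangulate and rectify.

```bash
cat > h.py <<'E'
from plant import *
import cv2,numpy as np
def KR(c):
    m=camera_model(c);f=192/np.tan(np.radians(m["fov_y"]/2));P=np.array(m["pose"])
    return np.array([[f,0,m["cx"]],[0,f,m["cy"]],[0,0,1]])@np.diag([1,-1,-1.])@np.linalg.inv(P)[:3]
def tri(a,b):
    X=cv2.triangulatePoints(KR("scene"),KR("top"),np.float64(a),np.float64(b))[:,0];return X[:3]/X[3]
def ortho(im,c,ctr,z,half=130,s=2):
    "world-aligned view of plane z: column=(x-x0)*s, row=(y0-y)*s"
    P=KR(c);H=P[:,[0,1,3]].copy();H[:,2]+=P[:,2]*z
    A=np.array([[1/s,0,ctr[0]-half],[0,-1/s,ctr[1]+half],[0,0,1]])
    return cv2.warpPerspective(im,H@A,(2*half*s,2*half*s),flags=cv2.INTER_LINEAR|cv2.WARP_INVERSE_MAP)
def rect(o,ctr,thr=170,half=130,s=2):
    g=(o.min(2)>thr).astype(np.uint8)
    c=max(cv2.findContours(g,cv2.RETR_EXTERNAL,cv2.CHAIN_APPROX_NONE)[0],key=cv2.contourArea)
    b=cv2.boxPoints(cv2.minAreaRect(c))/s*[1,-1]+[ctr[0]-half,ctr[1]+half]
    e=[b[1]-b[0],b[2]-b[1]];L=sorted(e,key=np.linalg.norm)[1]
    return b.mean(0),np.linalg.norm(e,axis=1),np.arctan2(L[1],L[0])
E
python3 - <<'E'
from h import *
d={c:(capture(c),) for c in("scene","top")}
def near(c,t,p): return min(pinpoint(c,t),key=lambda d:np.hypot(*np.subtract(d["location"],p)))["location"]
out=[]
for t,a,b,z in(("lid_grip",(214,240),(308,192),8),("tub_top",(297,124),(124,188),90)):
    X=tri(near("scene",t,a),near("top",t,b));print(t,X)
    for c in("top","scene"):
        o=ortho(d[c][0],c,X,z);r=rect(o,X);print(c,r)
        p=((r[0]-X[:2])*[2,-2]+260).astype(int)
        cv2.drawMarker(o,tuple(map(int,p)),(255,0,0),0,12);out.append(o)
cv2.imwrite("pics/o1.png",cv2.resize(cv2.vconcat([cv2.hconcat(out[:2]),cv2.hconcat(out[2:])])[:,:,::-1],(600,600)))
E
```

```text
lid_grip [ 527.57409545 -405.84627795  248.43853045]
top (array([ 514.57408019, -309.09627032]), array([ 66.49998474, 187.99996948]), np.float64(0.0))
scene (array([ 511.07409545, -308.59627795]), array([184. ,  65.5]), np.float64(0.0))
tub_top [508.52844405 250.93239109  90.60614725]
top (array([509.68765473, 253.27783386]), array([164.69677838, 123.56483362]), np.float64(0.4096461367193029))
scene (array([446.55889248, 228.21143238]), array([ 38.2419078 , 125.18431284]), np.float64(-1.130953821830135))
```

View pics/o1.png

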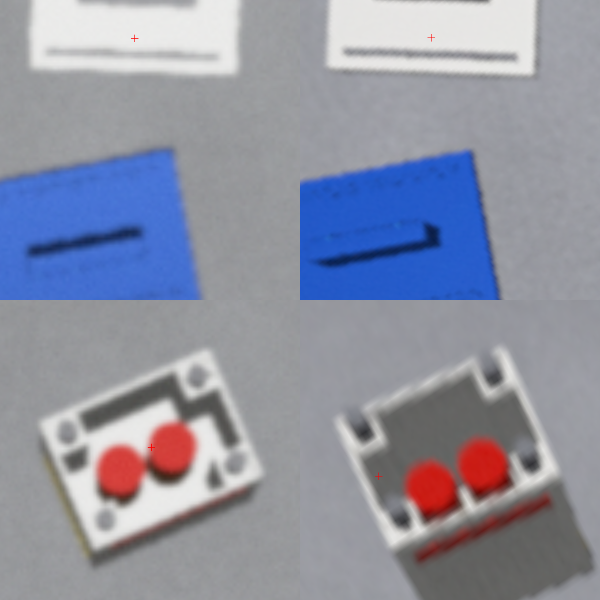

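The rectified views show the lid's lower part, so my centre there was off because the detector missed once. They also show the tub with its centre near (508,251) and yaw about 0.40. I recentre on the lid.

```bash
python3 - <<'E'
from h import *
out=[];X=[525,-265]
print(tri((214,240),(308,192)))
for c in("top","scene"):
    im=capture(c)
    print(c,[np.round(d["location"],1) for d in pinpoint(c,"lid_grip")])
    for z in(8,38):
        o=ortho(im,c,X,z)
        if z==8: print(c,rect(o,X))
        else:
            g=ortho(im,c,X,z);m=((g.min(2)<150)&(g.max(2)<160)).astype(np.uint8)
        out.append(o)
o=get_obs();print(o["time"],o["tool_pos"],o["tcp_rot"])
cv2.imwrite("pics/o2.png",cv2.resize(cv2.vconcat([cv2.hconcat(out[:2]),cv2.hconcat(out[2:])])[:,:,::-1],(600,600)))
E
```

```text
[ 514.06075681 -267.32347591   16.27420331]
top [array([386.5, 211.2]), array([307. , 191.6]), array([270.7, 107.6]), array([316.1, 280.5])]
top (array([ 515.19950104, -268.06401157]), array([145.88388989, 187.07783032]), np.float64(-0.03507334733648663))
scene [array([146.1, 209.4]), array([305. , 251.8]), array([151.3, 291.4]), array([213.4, 240.3])]
scene (array([ 512.1256752 , -267.47947884]), array([142.77476152, 182.89448748]), np.float64(-0.03288284935924801))
1.0 [ 216.85667364 -478.13305274  197.75029097] [3.14149702e+00 2.82745552e-05 4.25774215e-01]
```

View pics/o2.png

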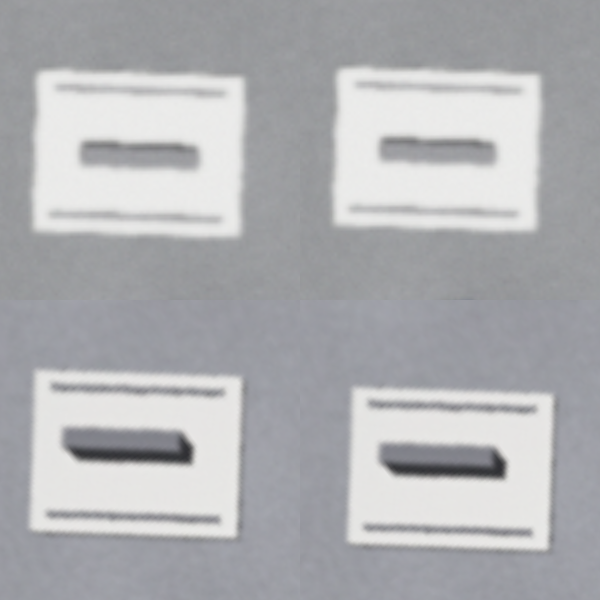

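The lid's centre is at about (513.5,-268) with yaw -0.034, bar along world x. I move above it.

```bash
python3 -m pendant '[0.99,-0.19,0.2,0,0,0,-1,0.99,-0.19,0.2,0,0,0,-1,0.99,-0.19,0.2,0,0,0,-1,0.99,-0.19,0.2,0,0,0,-1,0.99,-0.19,0.2,0,0,0,-1,0.99,-0.19,0.2,0,0,0,-1,0.99,-0.19,0.2,0,0,0,-1,0.99,-0.19,0.2,0,0,0,-1,0.99,-0.19,0.2,0,0,0,-1,0.99,-0.19,0.2,0,0,0,-1,0.99,-0.19,0.2,0,0,0,-1,0.99,-0.19,0.2,0,0,0,-1]'
python3 -m pendant '[0,0,0,0,0,0.94,-1,0,0,0,0,0,0.94,-1,0,0,0,0,0,0.94,-1,0,0,0,0,0,0.94,-1,0,0,0,0,0,0.94,-1,0,0,0,0,0,0.94,-1,0,0,0,0,0,0.94,-1,0,0,0,0,0,0,-1,0,0,0,0,0,0,-1]'
```

```text
time: 2.2
tool_pos: [514.2, -267.8, 125.5]
tcp_rot: [3.141, -0.0, 0.426]
contact_force: [-1.0, -0.4, 0.2]
grip_width: 91.9
finger_force: 0.0
time: 3.1
tool_pos: [513.2, -268.6, 125.7]
tcp_rot: [3.142, 0.0, -0.032]
contact_force: [-0.2, 0.0, 1.3]
grip_width: 91.5
finger_force: 0.0
```

```bash
python3 -m pendant '[0,0,0.9,0,0,0,-1,0,0,0.9,0,0,0,-1,0,0,0.9,0,0,0,-1,0,0,0.6,0,0,0,-1,0,0,0.3,0,0,0,-1,0,0,0.15,0,0,0,-1,0,0,0,0,0,0,-1,0,0,0,0,0,0,-1]'
python3 -m pendant '[0,0,0,0,0,0,1,0,0,0,0,0,0,1,0,0,0,0,0,0,1,0,0,0,0,0,0,1,0,0,0,0,0,0,1,0,0,0,0,0,0,1,0,0,0,0,0,0,1,0,0,0,0,0,0,1,0,0,0,0,0,0,1,0,0,0,0,0,0,1,0,0,0,0,0,0,1,0,0,0,0,0,0,1]'
```

```text
time: 3.9
tool_pos: [513.8, -269.1, 14.2]
tcp_rot: [3.141, -0.001, -0.033]
contact_force: [-1.1, -0.2, 1.1]
grip_width: 92.0
finger_force: 0.0
time: 5.1
tool_pos: [513.2, -268.7, 13.2]
tcp_rot: [3.142, -0.0, -0.034]
contact_force: [-0.1, -0.6, 0.7]
grip_width: 1.6
finger_force: 0.0
```

The fingers shut on nothing, so I look.

```bash
python3 - <<'E'
from h import *
a=capture("scene")[170:310,140:300];b=capture("top")[120:260,230:390]
cv2.imwrite("pics/g1.png",cv2.resize(cv2.hconcat([a,b])[:,:,::-1],None,fx=2.5,fy=2.5,interpolation=cv2.INTER_CUBIC))
E
```

```text
(no output)
```

View pics/g1.png

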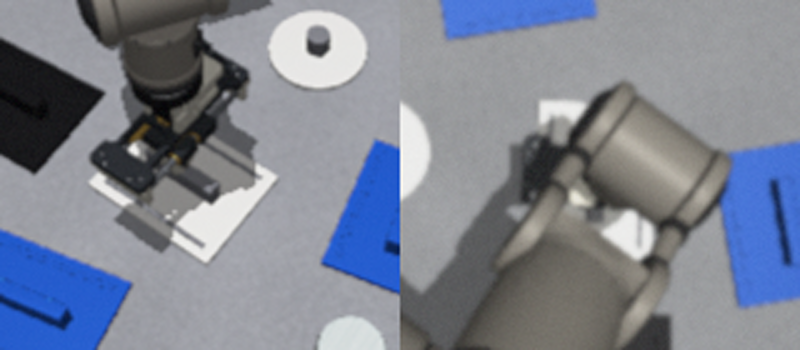

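```bash
python3 - <<'E'
from h import *
a=capture("scene")
P=KR("scene")
for p in [(513,-268,13),(513,-268,32),(463,-268,38),(563,-270,38)]:
    q=P@[*p,1];print(p,(q[:2]/q[2]).round(1),((q[:2]/q[2]-[170,205])*8).round())
cv2.imwrite("pics/g2.png",cv2.resize(a[205:275,170:260][:,:,::-1],None,fx=8,fy=8,interpolation=cv2.INTER_CUBIC))
o=get_obs();print(o["grip_width"],o["finger_force"],o["tool_pos"])
E
```

```text
(513, -268, 13) [212.9 240.6] [343. 285.]
(513, -268, 32) [212.4 237.3] [339. 258.]
(463, -268, 38) [198.8 228.2] [230. 186.]
(563, -270, 38) [225.6 245. ] [445. 320.]
0.5100955948848311 0.0 [ 513.19575279 -268.62204021   13.21452288]
```

View pics/g2.png

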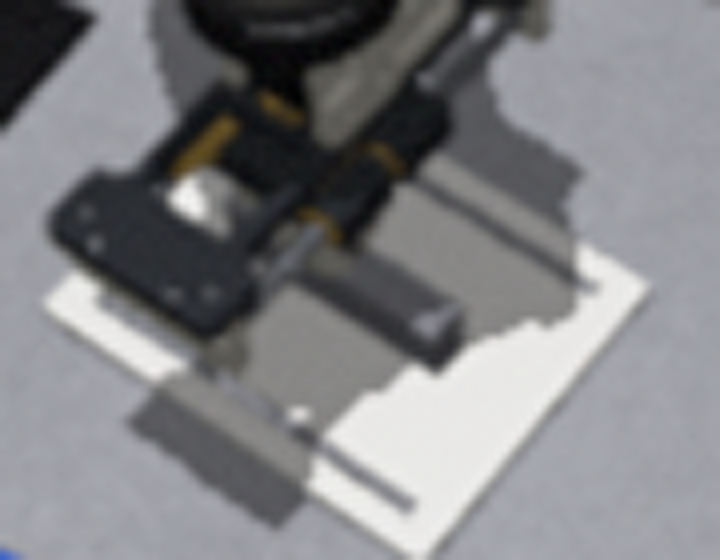

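```bash
python3 - <<'E'
from h import *
P=KR("scene")
for x in (513,475):
  for p in [(x,-268,80),(x,-363,80),(x,-173,80),(x,-328,15),(x,-316,80),(x,-208,15),(x,-268,13)]:
    q=P@[*p,1];print(p,((q[:2]/q[2]-[170,205])*8).round())
E
```

```text
(513, -268, 80) [329. 188.]
(513, -363, 80) [159. 385.]
(513, -173, 80) [484.   8.]
(513, -328, 15) [242. 401.]
(513, -316, 80) [245. 285.]
(513, -208, 15) [438. 169.]
(513, -268, 13) [343. 285.]
(475, -268, 80) [245. 138.]
(475, -363, 80) [ 73. 330.]
(475, -173, 80) [402. -38.]
(475, -328, 15) [161. 350.]
(475, -316, 80) [160. 233.]
(475, -208, 15) [358. 123.]
(475, -268, 13) [262. 236.]
```

```bash
python3 -m pendant '[0,0,0.05,0,0,0,1,0,0,0.05,0,0,0,1,0,0,0,0,0,0,1,0,0,0,0,0,0,1]'; python3 -c "
from h import *
cv2.imwrite('pics/shut.png',capture('scene')[:,:,::-1])"
python3 -m pendant '[0,0,0,0,0,0,-1,0,0,0,0,0,0,-1,0,0,0,0,0,0,-1,0,0,0,0,0,0,-1,0,0,0,0,0,0,-1,0,0,0,0,0,0,-1,0,0,0,0,0,0,-1,0,0,0,0,0,0,-1,0,0,0,0,0,0,-1,0,0,0,0,0,0,-1,0,0,0,0,0,0,-1,0,0,0,0,0,0,-1]'
python3 -c "
from h import *
a=cv2.imread('pics/shut.png');b=capture('scene')[:,:,::-1]
cv2.imwrite('pics/open.png',b)
cv2.imwrite('pics/cmp.png',cv2.resize(cv2.hconcat([a[190:280,180:245],b[190:280,180:245]]),None,fx=6,fy=6,interpolation=cv2.INTER_CUBIC))"
```

```text
time: 5.65
tool_pos: [513.2, -268.6, 10.1]
tcp_rot: [-3.142, 0.0, -0.034]
contact_force: [0.5, -0.2, 0.3]
grip_width: 0.7
finger_force: 0.0
time: 6.9
tool_pos: [513.2, -268.6, 10.2]
tcp_rot: [3.141, -0.0, -0.034]
contact_force: [-0.6, -0.4, 0.3]
grip_width: 90.2
finger_force: 0.0
```

View pics/cmp.png

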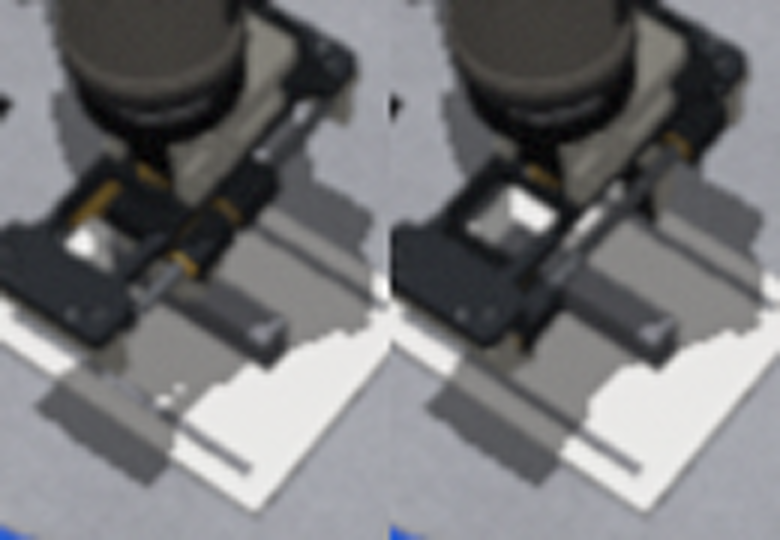

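The picture shows open fingertips at about pixels (202,247) and (225,222), roughly 35 mm higher than the reported TCP. The fingers are still above the bar, so I go down further in small steps and watch the force.

```bash
python3 -m pendant '[0,0,0.15,0,0,0,-1,0,0,0.15,0,0,0,-1,0,0,0.1,0,0,0,-1,0,0,0,0,0,0,-1,0,0,0,0,0,0,-1]'; python3 - <<'E'
from h import *
b=capture("scene")
cv2.imwrite('pics/d1.png',cv2.resize(b[200:280,180:245][:,:,::-1],None,fx=7,fy=7,interpolation=cv2.INTER_CUBIC))
o=get_obs();print(o["joint_positions"],o["tau"])
E
```

```text
time: 7.45
tool_pos: [513.1, -268.6, -2.0]
tcp_rot: [-3.141, 0.0, -0.034]
contact_force: [1.1, -0.9, 0.5]
grip_width: 91.7
finger_force: 0.0
[-6.14463427e-01  6.60979616e-01  1.59867726e+00 -5.45476971e-05
  8.81880148e-01  9.89924874e-01] [-1.48694438e-03 -5.24478936e+01 -1.83961004e+01  5.74623293e-02
 -4.25488839e-02 -1.74661945e-04]
```

View pics/d1.png

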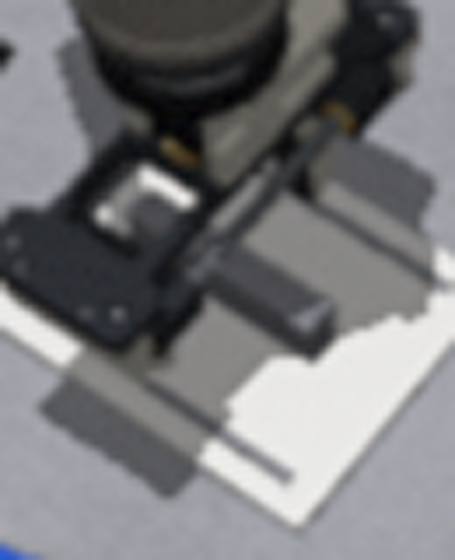

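```bash
python3 -m pendant '[0,0,0.15,0,0,0,-1,0,0,0.15,0,0,0,-1,0,0,0.1,0,0,0,-1,0,0,0,0,0,0,-1,0,0,0,0,0,0,-1]'; python3 -m pendant '[0,0,0,0,0,0,1,0,0,0,0,0,0,1,0,0,0,0,0,0,1,0,0,0,0,0,0,1,0,0,0,0,0,0,1,0,0,0,0,0,0,1,0,0,0,0,0,0,1,0,0,0,0,0,0,1,0,0,0,0,0,0,1,0,0,0,0,0,0,1,0,0,0,0,0,0,1,0,0,0,0,0,0,1]'
```

```text
time: 8.0
tool_pos: [513.2, -268.6, -13.9]
tcp_rot: [-3.142, 0.0, -0.034]
contact_force: [1.0, -0.5, -0.0]
grip_width: 91.6
finger_force: 0.0
time: 9.2
tool_pos: [513.2, -268.5, -13.8]
tcp_rot: [-3.142, 0.0, -0.034]
contact_force: [-0.8, 0.0, 0.3]
grip_width: 17.8
finger_force: 30.0
```

Gripped: opening 17.8 mm at 30 N. The z reading is offset, so I work with relative distances. I lift, then carry.

```bash
python3 -m pendant '[0,0,-0.4,0,0,0,1,0,0,-0.8,0,0,0,1,0,0,-0.9,0,0,0,1,0,0,-0.9,0,0,0,1,0,0,-0.9,0,0,0,1,0,0,-0.6,0,0,0,1,0,0,-0.3,0,0,0,1,0,0,0,0,0,0,1,0,0,0,0,0,0,1]'
python3 -m pendant '[-0.038,-0.4,0,0,0,0,1,-0.038,-0.8,0,0,0,0,1,-0.038,-0.9,0,0,0,0,1,-0.038,-0.9,0,0,0,0,1,-0.038,-0.9,0,0,0,0,1,-0.038,-0.9,0,0,0,0,1,-0.038,-0.9,0,0,0,0,1,-0.038,-0.9,0,0,0,0,1,-0.038,-0.9,0,0,0,0,1,-0.038,-0.9,0,0,0,0,1]'
python3 -m pendant '[-0.038,-0.9,0,0,0,0,1,-0.038,-0.9,0,0,0,0,1,-0.038,-0.9,0,0,0,0,1,-0.038,-0.9,0,0,0,0,1,-0.038,-0.9,0,0,0,0,1,-0.038,-0.9,0,0,0,0,1,-0.038,-0.9,0,0,0,0,1,-0.038,-0.9,0,0,0,0,1,-0.038,-0.9,0,0,0,0,1,-0.038,-0.8,0,0,0,0,1,0,-0.2,0,0,0,0,1,0,0,0,0,0,0,1]'
python3 -m pendant '[0,0,0,0,0,-0.6,1,0,0,0,0,0,-0.8,1,0,0,0,0,0,-0.8,1,0,0,0,0,0,-0.8,1,0,0,0,0,0,-0.8,1,0,0,0,0,0,-0.8,1,0,0,0,0,0,-0.8,1,0,0,0,0,0,-0.6,1,0,0,0,0,0,-0.29,1,0,0,0,0,0,0,1,0,0,0,0,0,0,1,0,0,0,0,0,0,1]'
python3 - <<'E'
from h import *
o=[]
for c in("scene","top"):
    b=capture(c);cv2.imwrite(f"pics/{c}_h.png",b[:,:,::-1])
    p=(297,124) if c=="scene" else (124,188)
    o.append(cv2.resize(b[p[1]-80:p[1]+70,p[0]-70:p[0]+60],None,fx=3,fy=3,interpolation=cv2.INTER_CUBIC))
cv2.imwrite("pics/h1.png",cv2.hconcat(o)[:,:,::-1])
E
```

```text
time: 10.1
tool_pos: [512.7, -268.3, 129.5]
tcp_rot: [-3.141, 0.001, -0.034]
contact_force: [0.2, 0.1, -2.1]
grip_width: 18.0
finger_force: 30.0
time: 11.1
tool_pos: [509.1, -14.5, 129.2]
tcp_rot: [-3.141, 0.002, -0.033]
contact_force: [-0.2, -0.7, -1.9]
grip_width: 17.8
finger_force: 30.0
time: 12.3
tool_pos: [506.9, 257.6, 129.2]
tcp_rot: [3.141, 0.002, -0.032]
contact_force: [0.7, 0.3, -2.9]
grip_width: 18.0
finger_force: 30.0
time: 13.5
tool_pos: [508.0, 256.6, 130.1]
tcp_rot: [3.141, 0.0, 0.405]
contact_force: [0.3, 0.0, -3.1]
grip_width: 18.0
finger_force: 30.0
```

View pics/h1.png

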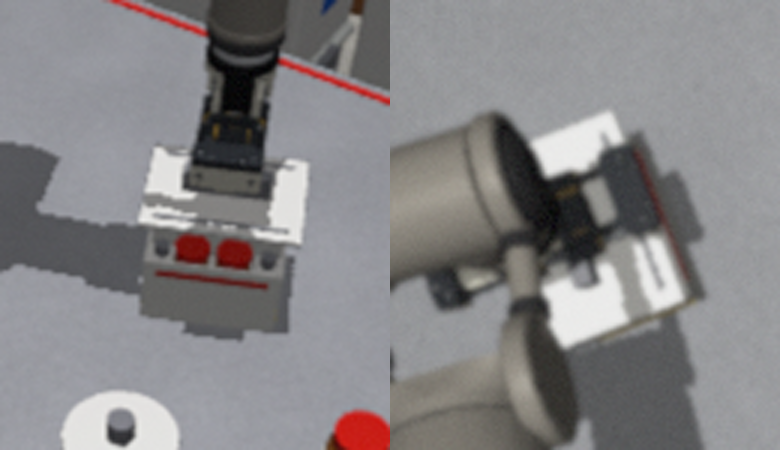

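The lid hangs level over the tub, with scene crop corners at (155,147), (310,162), (303,243) and (138,218). I check the centre from those.

```bash
python3 - <<'E'
from h import *
def back(c,uv,z):
    P=KR(c);H=P[:,[0,1,3]].copy();H[:,2]+=P[:,2]*z
    return cv2.perspectiveTransform(np.float64([uv]),np.linalg.inv(H))[0]
s=np.array([(155,147),(310,162),(303,243),(138,218)])/3+[227,44]
t=np.array([(612-390,110),(692-390,297)])/3+[54,108]
for n,c,uv in(("s","scene",s),("t","top",t)):
    w=back(c,uv,152);print(n,w.round(1).tolist(),w.mean(0).round(1))
ang=.405;R=np.array([[np.cos(ang),-np.sin(ang)],[np.sin(ang),np.cos(ang)]])
w=back("top",t,152);print("top mid edge ->centre",w.mean(0)-R@[90,0],w.mean(0)-R@[0,70], w.mean(0)+R@[0,70],np.linalg.norm(w[0]-w[1]))
# ortho fit on the scene picture
o=ortho(cv2.imread("pics/scene_h.png"),"scene",[508,255],152);print(rect(o,[508,255],200))
E
```

```text
s [[401.9, 278.7], [565.3, 355.6], [620.9, 227.8], [450.5, 162.2]] [509.7 256. ]
t [[618.5, 225.5], [456.1, 148.7]] [537.3 187.1]
top mid edge ->centre [454.6051143  151.65992478] [564.90564327 122.78444541] [509.74301682 251.45878101] 179.67272740651762
(array([566.55410767, 282.25353241]), array([ 50.30053659, 138.96530249]), np.float64(-1.1839205563369652))
```

```bash
python3 -m pendant '[-0.08,0.147,0,0,0,0,1,0,0,0.3,0,0,0,1,0,0,0.4,0,0,0,1,0,0,0.3,0,0,0,1,0,0,0.15,0,0,0,1,0,0,0,0,0,0,1,0,0,0,0,0,0,1]'
python3 -m pendant '[0,0,0.07,0,0,0,1,0,0,0.07,0,0,0,1,0,0,0.07,0,0,0,1,0,0,0.07,0,0,0,1,0,0,0.07,0,0,0,1,0,0,0.07,0,0,0,1,0,0,0,0,0,0,1,0,0,0,0,0,0,1]'
```

```text
time: 14.3
tool_pos: [507.7, 251.9, 95.7]
tcp_rot: [3.142, -0.0, 0.406]
contact_force: [0.3, 0.0, -2.5]
grip_width: 17.9
finger_force: 30.0
time: 15.1
tool_pos: [507.8, 251.9, 84.1]
tcp_rot: [3.141, -0.001, 0.406]
contact_force: [-1.7, -0.8, 6.6]
grip_width: 17.5
finger_force: 30.0
```

```bash
python3 -m pendant '[0,0,0.07,0,0,0,1,0,0,0.07,0,0,0,1,0,0,0.07,0,0,0,1,0,0,0,0,0,0,1,0,0,0,0,0,0,1]'
python3 -m pendant '[0,0,0.04,0,0,0,1,0,0,0.04,0,0,0,1,0,0,0,0,0,0,1,0,0,0,0,0,0,1]'
```

```text
time: 15.6
tool_pos: [507.7, 251.9, 77.9]
tcp_rot: [3.141, -0.001, 0.406]
contact_force: [-3.1, -0.6, 5.8]
grip_width: 17.6
finger_force: 30.0
time: 16.0
tool_pos: [507.8, 251.9, 76.2]
tcp_rot: [3.141, -0.002, 0.406]
contact_force: [-4.8, -1.6, 11.8]
grip_width: 17.7
finger_force: 30.0
```

```bash
python3 -m pendant '[0,0,0.04,0,0,0,1,0,0,0.04,0,0,0,1,0,0,0,0,0,0,1,0,0,0,0,0,0,1]'
python3 -m pendant '[0,0,0.04,0,0,0,1,0,0,0,0,0,0,1,0,0,0,0,0,0,1]'
```

```text
time: 16.4
tool_pos: [507.9, 252.0, 76.1]
tcp_rot: [3.141, -0.003, 0.406]
contact_force: [-9.3, -4.3, 27.9]
grip_width: 17.7
finger_force: 30.0
time: 16.7
tool_pos: [508.2, 252.1, 75.8]
tcp_rot: [3.141, -0.004, 0.406]
contact_force: [-11.9, -4.7, 34.9]
grip_width: 17.7
finger_force: 30.0
```

Stiff stop at the expected height, so the lid is home. I relieve the load, release, retreat and check.

```bash
python3 -m pendant '[0,0,-0.07,0,0,0,1,0,0,0,0,0,0,1,0,0,0,0,0,0,-1,0,0,0,0,0,0,-1,0,0,0,0,0,0,-1,0,0,0,0,0,0,-1,0,0,0,0,0,0,-1,0,0,0,0,0,0,-1,0,0,0,0,0,0,-1,0,0,0,0,0,0,-1,0,0,0,0,0,0,-1]'
python3 -m pendant '[0,0,-0.3,0,0,0,-1,0,0,-0.6,0,0,0,-1,0,0,-0.9,0,0,0,-1,0,0,-0.9,0,0,0,-1,-0.5,0.9,-0.3,0,0,0,-1,-0.5,0.9,0,0,0,0,-1,-0.5,0.9,0,0,0,0,-1,-0.5,0.9,0,0,0,0,-1,-0.5,0.9,0,0,0,0,-1,-0.5,0.9,0,0,0,0,-1,-0.5,0.9,0,0,0,0,-1,-0.5,0.9,0,0,0,0,-1]'
python3 - <<'E'
from h import *
o=[]
for c in("scene","top"):
    b=capture(c)
    p=(297,124) if c=="scene" else (124,188)
    z=ortho(b,c,[508.3,251.2],98);print(c,rect(z,[508.3,251.2],170))
    o.append(cv2.resize(b[p[1]-50:p[1]+50,p[0]-65:p[0]+65],None,fx=3,fy=3,interpolation=cv2.INTER_CUBIC))
cv2.imwrite("pics/f1.png",cv2.hconcat(o)[:,:,::-1])
E
```

```text
time: 17.8
tool_pos: [507.6, 251.8, 72.9]
tcp_rot: [3.142, 0.0, 0.406]
contact_force: [-0.4, -1.1, -0.8]
grip_width: 85.1
finger_force: 0.0
time: 19.0
tool_pos: [482.5, 4.8, 163.8]
tcp_rot: [3.141, -0.001, 0.406]
contact_force: [-0.1, -1.4, -0.1]
grip_width: 91.7
finger_force: 0.0
scene (array([506.43635111, 252.91725845]), array([185.2064543, 145.6353259]), np.float64(0.4032025526640897))
top (array([509.43815451, 251.7049324 ]), array([184.02735822, 143.44057822]), np.float64(0.4042209938763702))
```

View pics/f1.png

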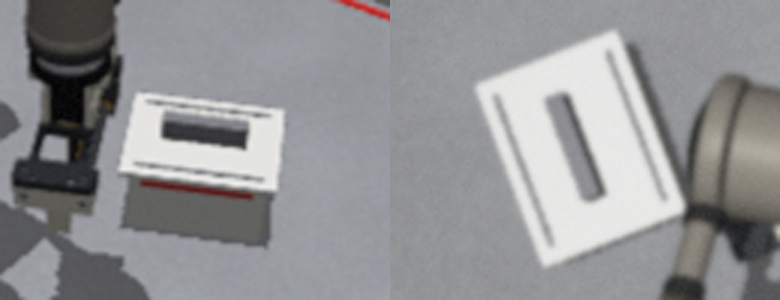

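The final picture shows the lid squarely on the tub. Both cameras agree on its centre at about (508,252) and yaw 0.404, assuming rim height.

```bash
python3 -c "from plant import *;print(close_job())"
```

```text
the job is handed in; nothing more can be done
None
```

The rectangular lid is on the tub, level and pressed home to within about 1 mm of centre and under 1° of square by camera. The job is handed in at about 19 s; the round lid and jar were not touched.

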